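# Take dry lacquer panels off their safety hooks and set them on the leaning stand

### The job

Take every black panel off the drying rack, lifting and tilting each back to clear the lip of its hook, and stand them side by side on the wooden stand, foot on the board, leaning back on the rail, painted face out towards the peg side. Once all of them lean there, seat the wooden keeper bar fully down on the stand's two pegs in front of their feet. Leave the paint jars and the rinse cup where they are.

Things in the scene. Friction and masses are not known exactly. Their poses are not given: they have to be found in the camera images.
- rack: Fixed drying rack: level steel bar 12 mm thick, 376 mm long (along y at x = 0, axis 145 mm above the bench) on posts at y = +-180 mm. Four 5 mm wire hooks leave it at y = -126, -42, 42, 126 mm: level towards +x for 70 mm, then straight up as a lip whose top is 180 mm high. Origin on the bench below mid-bar; x where the hooks point, away from the robot; z up.
- stand: Fixed stand: wooden board 120 (x) by 364 (y) by 12 mm; steel rail 8 mm thick along y at x = -34 mm, axis 87 mm above the bench, on 14 mm posts at y = +-165 mm (tops 90 mm); pegs at x = 32, y = +-165 mm. Panels lean side by side in the 316 mm between the posts; lower back edge at x = 0 gives a lean of 0.37 rad. Origin on the bench under the centre; x from rail to pegs, away from the robot; z up.
- keeper_place (a point): Point on the board's top midway between the two pegs (stand x = 32 mm, y = 0, z = 12 mm), where the seated keeper bar's origin lies. The upright steel pegs, 165 mm to either side along y, are 8 mm across and 14 mm tall above the board, with tapered tips. Axes as the stand's.
- keeper: Loose wooden keeper bar, 140 g, 24 (x) by 358 (y) by 16 mm high, with 12 mm upright through-holes at y = +-165 mm that fit over the stand's pegs; on top in the middle a grip block 16 (x) by 30 (y) mm, from 16 to 50 mm above the underside. Starts on the bench beyond the stand. The same turned half round. Origin: centre of its underside, z up.
- hook0 (a point): Corner of hook 0 (rack y = -126 mm), on the wire's axis where it turns up into the lip: 70 mm out from the bar, 145 mm above the bench. The lip rises from here to 35 mm above this point. Axes as the rack's.
- panel0: Black panel (may be absent), 80 g, 8 mm thick (x), 76 wide (y), 130 tall. Hanging slot through it, 22 wide, 30 high, 80 to 110 mm above the bottom edge. Hangs by it on hook 0, 10 to 22 mm short of the lip. Too low to pass the lip level: raise to wire mid-slot, tilt 0.7 rad with the foot away from the bar, slot centre at the lip, lift off. Origin: bottom centre; x out of painted face.
- hook1 (a point): Corner of hook 1 (rack y = -42 mm), on the wire's axis where it turns up into the lip: 70 mm out from the bar, 145 mm above the bench. The lip rises from here to 35 mm above this point. Axes as the rack's.
- panel1: Black panel (may be absent), 80 g, 8 mm thick (x), 76 wide (y), 130 tall. Hanging slot through it, 22 wide, 30 high, 80 to 110 mm above the bottom edge. Hangs by it on hook 1, 10 to 22 mm short of the lip. Too low to pass the lip level: raise to wire mid-slot, tilt 0.7 rad with the foot away from the bar, slot centre at the lip, lift off. Origin: bottom centre; x out of painted face.
- hook2 (a point): Corner of hook 2 (rack y = 42 mm), on the wire's axis where it turns up into the lip: 70 mm out from the bar, 145 mm above the bench. The lip rises from here to 35 mm above this point. Axes as the rack's.
- panel2: Black panel (may be absent), 80 g, 8 mm thick (x), 76 wide (y), 130 tall. Hanging slot through it, 22 wide, 30 high, 80 to 110 mm above the bottom edge. Hangs by it on hook 2, 10 to 22 mm short of the lip. Too low to pass the lip level: raise to wire mid-slot, tilt 0.7 rad with the foot away from the bar, slot centre at the lip, lift off. Origin: bottom centre; x out of painted face.
- hook3 (a point): Corner of hook 3 (rack y = 126 mm), on the wire's axis where it turns up into the lip: 70 mm out from the bar, 145 mm above the bench. The lip rises from here to 35 mm above this point. Axes as the rack's.
- panel3: Black panel (may be absent), 80 g, 8 mm thick (x), 76 wide (y), 130 tall. Hanging slot through it, 22 wide, 30 high, 80 to 110 mm above the bottom edge. Hangs by it on hook 3, 10 to 22 mm short of the lip. Too low to pass the lip level: raise to wire mid-slot, tilt 0.7 rad with the foot away from the bar, slot centre at the lip, lift off. Origin: bottom centre; x out of painted face.
- jar_a: Paint jar, 58 mm across, 85 mm tall, stands beyond the work; not to be disturbed. Origin: centre of its underside.
- jar_b: Paint jar, 58 mm across, 85 mm tall, stands beyond the work; not to be disturbed. Origin: centre of its underside.
- rinse_cup: White rinse cup, 70 mm across, 95 mm tall, stands beyond the work; not to be disturbed. Origin: centre of its underside.

How it is judged (in metres and radians):
On the way, in this order (a step that is already met when the one before it is completed fails the run):
1. every panel stands on the stand's board leaning back on its rail, painted face out, let go (x of panel0 in the frame of stand between -0.028 and 0.017 m and y of panel0 in the frame of stand between -0.13 and 0.13 m and z of panel0 in the frame of stand between 0.008 and 0.019 m and angle between panel0's own z axis and vertical between 0.08 and 0.65 rad and angle between panel0's own x axis and vertical between 0.9 and 1.5 rad and angle between the y axis of each of panel0, panel1, panel2, panel3 and the y axis of stand, either way round below 0.2 rad and linear speed of each of panel0, panel1, panel2, panel3 below 0.03 m/s and contact force between each of panel0, panel1, panel2, panel3 and the fingers below 0.1 N and x of panel1 in the frame of stand between -0.028 and 0.017 m and y of panel1 in the frame of stand between -0.13 and 0.13 m and z of panel1 in the frame of stand between 0.008 and 0.019 m and angle between panel1's own z axis and vertical between 0.08 and 0.65 rad and angle between panel1's own x axis and vertical between 0.9 and 1.5 rad and x of panel2 in the frame of stand between -0.028 and 0.017 m and y of panel2 in the frame of stand between -0.13 and 0.13 m and z of panel2 in the frame of stand between 0.008 and 0.019 m and angle between panel2's own z axis and vertical between 0.08 and 0.65 rad and angle between panel2's own x axis and vertical between 0.9 and 1.5 rad and x of panel3 in the frame of stand between -0.028 and 0.017 m and y of panel3 in the frame of stand between -0.13 and 0.13 m and z of panel3 in the frame of stand between 0.008 and 0.019 m and angle between panel3's own z axis and vertical between 0.08 and 0.65 rad and angle between panel3's own x axis and vertical between 0.9 and 1.5 rad and horizontal distance between each of panel1, panel2, panel3 and panel0 above 0.06 m and horizontal distance between each of panel2, panel3 and panel1 above 0.06 m and horizontal distance between panel3 and panel2 above 0.06 m), for 0.2 s.
2. then the keeper bar is seated on both pegs (z of keeper in the frame of stand between 0.008 and 0.0155 m and horizontal distance between keeper and keeper_place below 0.006 m and angle between the y axis of keeper and the y axis of stand, either way round below 0.04 rad and angle between keeper's own z axis and vertical below 0.04 rad and linear speed of keeper below 0.03 m/s and contact force between keeper and the fingers below 0.1 N), for 0.2 s.
At the end, for the whole second after the job is handed in: Every panel stands on the board (foot -28 to 17 mm in stand x, within 130 mm in y, over 60 mm apart), leaning back 0.08 to 0.65 rad, painted face out, square within 0.2 rad; the keeper lies within 3.5 mm in height, 6 mm and 0.04 rad of its seat over the pegs; all released, at rest (all of step 1 and all of step 2); the robot touches nothing.
It fails at once if a paint jar or the rinse cup is moved more than 40 mm (distance of any of jar_a, jar_b, rinse_cup from where it was at the start of the episode above 0.04 m).
Of panel0, panel1, panel2, panel3 only 3 to 4 are there at a start; the rules pass over those that are not, and their reading is None.
At some moment in a run one of keeper may be knocked a few centimetres aside while the robot is not near it.
It also fails if it takes over 208 s, if anything falls off the work surface, if the arm or the gripper's body presses on something with over 40 N, if the wrist force passes 120 N, or if a joint passes its speed limit or range.

### The arm

A 7-joint arm with a two-finger parallel gripper is mounted at the origin on the work surface. World frame = base frame: x ahead of the robot, y to its left, z up, the work surface at z = 0. Lengths are in mm, angles in rad, forces in N, time in s.
With the tool pointing down it reaches from about 400 to 900 mm from the base axis. Payload 5.6 kg.
Tool frame: the origin (TCP) lies midway between the tips of the shut fingers; the grasp point (between the pads) lies 19 mm behind it; x points along the fingers, y is the direction in which the jaws open and shut, and the axes are right-handed (so a half turn about x gives the same grasp; the last joint's range is limited). The gripper opens to 92 mm and grips with 3 to 60 N. Pads are 20 mm wide; open, the fingers measure 128 mm over their backs; the gripper's body (75 mm by 189 mm) begins 69 mm behind the grasp point.
Start: joints at [-0.043, 0.468, -0.012, 1.603, 0.006, 1.071, -0.056], TCP at [650.007, -0.044, 214.592] pointing down, gripper open.
Joint ranges: [-2.53, 2.53], [-0.31, 2.02], [-1.57, 1.55], [0.28, 2.44], [-1.29, 4.43], [0.15, 1.84], [-2.92, 2.92]. Speed limits (rad/s): [2.57, 2.57, 3.14, 3.14, 3.14, 3.14, 3.14].

### API

Orientations are given as a rotation vector (axis times angle).
In Python, from cell import robot, grip, kin, viewer gives the robot as it stands. Calls block until the motion is done:
- robot.movep(position, orientation): joint-space move of the TCP to a pose.
- robot.servo_line(position, feed=150, rotation=None): straight line of the TCP; rotation=None keeps the orientation; feed is the mean speed in mm/s.
- robot.goto_joints(angles): joint-space move.
- grip(opening, newtons=None): opening from 0.0 (shut) to 1.0 (fully open); newtons is the grip in N (None keeps the last); returns when the fingers have stopped.
- robot.hold(seconds).
- kin.ik(position, orientation): joint angles nearest the present ones, or None.
- robot.observe(): the state.
- viewer.read_camera(name): name is "scene" or "side" or "wrist"; returns the picture (420x560x3 uint8, red, green, blue); there is no depth.
- viewer.camera_info(name): a dict with "camera_matrix" (3x3 intrinsics, pixels), "k1" (the pictures are not rectified: a ray, as slopes to the right and down, at radius r is drawn at 1 + k1 r^2 times it, then the intrinsics apply), "R" (3x3) and "t" (3): a world point X has camera coordinates R X + t. Camera axes: x right, y down, z forward; pixel columns grow to the right and rows downward; lengths in mm; the calibration is good to about 2 mm. A picture is of the moment at which its call begins: read the wrist's pose just before it. camera_info takes no time and is no camera call; for the wrist camera it gives the pose at the moment of the call.
A pose or a line that the arm cannot do raises robot.IKError and nothing moves.
- robot.job_done(): hands the job in, once; it reports no verdict.
Trained networks look in the newest picture that a camera, given by its name, has taken for a name from the list of things; names that differ only in an ending like _2 or _b are one class to them, and where a whole thing is asked for, a point or a joint stands for the part that bears it (a point fixed in the world has none). Each returns a list of dicts, best first, with "confidence" (0 to 1); they miss things now and then, are a little off and sometimes report something else, mostly with a low value. They report only what shows in the picture. A call takes as long as a camera call.
- viewer.silhouettes(name, camera): "mask" (420x560 bool, what is visible of it).
- viewer.pinpoint(name, camera): "at" ([x, y, z] in mm, in the coordinates of the camera as it stood for that picture, good to about 4 mm: a listed point, or the origin of a listed thing).
The state is a dict: "t": time; "joints": joint angles; "joint_velocities": joint speeds; "joint_torque": joint torques, N m; "tcp_pos": TCP position; "tcp_rot": TCP orientation; "contact_force": force on the tool from outside, world axes, zero at the start; "wrist_torque": the same for the moment, N m; "grip_width": opening from 0.0 (shut) to 1.0 (fully open).
Only numpy, scipy, OpenCV 4.12 (cv2) and the standard library are available. Lean on these libraries where they do the work, as an engineer would, in place of code of your own. Each camera call takes 0.05 s, during which the arm holds its last target. There are 200 camera calls.

## Working session

There is one attempt and no reset: what is moved stays moved. The work goes in short steps, each a Python script; the robot and the scene stay as the last script left them, time stands still between calls to the robot, and variables do not carry over. Pictures are saved under pics/ and viewed, about 12 in all and at most 16, crops included, and the job is handed in when it is done.

```bash
ls; mkdir -p pics; cat > h.py <<'E'
import numpy as np, cv2
from cell import robot, grip, kin, viewer
from scipy.spatial.transform import Rotation as Rn
def snap(c,fn=None):
    im=viewer.read_camera(c)
    if fn: cv2.imwrite('pics/'+fn,im[:,:,::-1])
    return im
def toworld(c,p,info=None):
    i=info or viewer.camera_info(c); return np.array(i['R']).T@(np.array(p)-np.array(i['t']))
def pin(n,c,info=None,k=2):
    return [(round(d['confidence'],2),toworld(c,d['at'],info).round(1)) for d in viewer.pinpoint(n,c)[:k]]
E
python3 - <<'E'
from h import *
a=snap('scene','s1.png');
N=['rack','stand','keeper_place','keeper','hook0','hook1','hook2','hook3','panel0','panel1','panel2','panel3','jar_a','jar_b','rinse_cup']
b=snap('side','d1.png')
for n in N: print(n,pin(n,'scene',k=4),'|',pin(n,'side',k=4))
for c in('scene','side','wrist'):
  i=viewer.camera_info(c);print(c,toworld(c,[0,0,0]).round(),np.array(i['R'])[2].round(2),i['k1'],i['camera_matrix'][0][0])
cv2.imwrite('pics/both.png',cv2.resize(np.vstack([a,b])[:,:,::-1],(560,840))[:, :])
print(robot.observe()['t'],robot.observe()['tcp_rot'])
E
```

```text
pics
rack [] | []
stand [(0.8, array([ 460.2, -253.6,    2.3]))] | [(0.93, array([ 461.1, -253.3,    0.5])), (0.64, array([538.9, 298. ,  36.5]))]
keeper_place [(0.76, array([ 496. , -264.5,   12.1]))] | [(0.66, array([590.7, 137.4, 145.2])), (0.59, array([ 496. , -261.9,    9.4]))]
keeper [(0.59, array([ 615.6, -300.3,    3.4]))] | [(0.61, array([ 6.133e+02, -2.898e+02,  2.000e-01]))]
hook0 [(0.89, array([552.4, 301.1, 143.7])), (0.71, array([533.5, 379.1, 145.8])), (0.67, array([588.8, 134.6, 145.4])), (0.63, array([575.3, 219. , 143.2]))] | [(0.8, array([590.9, 141.1, 145.1])), (0.8, array([534. , 381. , 148.1])), (0.58, array([552.9, 299. , 143. ]))]
hook1 [(0.89, array([552.4, 301.1, 143.7])), (0.71, array([533.5, 379.1, 145.8])), (0.67, array([588.8, 134.6, 145.4])), (0.63, array([575.3, 219. , 143.2]))] | [(0.8, array([590.9, 141.1, 145.1])), (0.8, array([534. , 381. , 148.1])), (0.58, array([552.9, 299. , 143. ]))]
hook2 [(0.89, array([552.4, 301.1, 143.7])), (0.71, array([533.5, 379.1, 145.8])), (0.67, array([588.8, 134.6, 145.4])), (0.63, array([575.3, 219. , 143.2]))] | [(
[... 1440 characters left out ...]
475e+02, -6.000e-01, -6.000e-01])), (0.84, array([765.1,  92.4,  -2.5]))]
jar_b [(0.64, array([744.1,  -1.7,   5.1])), (0.58, array([763.1,  92.9,   3.4]))] | [(0.97, array([ 7.475e+02, -6.000e-01, -6.000e-01])), (0.84, array([765.1,  92.4,  -2.5]))]
rinse_cup [(0.65, array([7.218e+02, 1.884e+02, 5.000e-01]))] | [(0.97, array([719.8, 194.5,   2. ])), (0.5, array([ 6.140e+02, -2.907e+02,  4.000e-01]))]
scene [1239.  164. 1083.] [-0.56 -0.09 -0.82] -0.0019422559762597657 470.7288922882749
side [ 462. 1108.  822.] [ 0.11 -0.83 -0.55] -0.009386540617322388 544.0811918809501
wrist [649.  73. 385.] [ 0.   -0.26 -0.97] -0.05717806193494952 300.4450503892105
1.6 [ 1.20928744  1.20910629 -1.20925467]
```

View pics/s1.png

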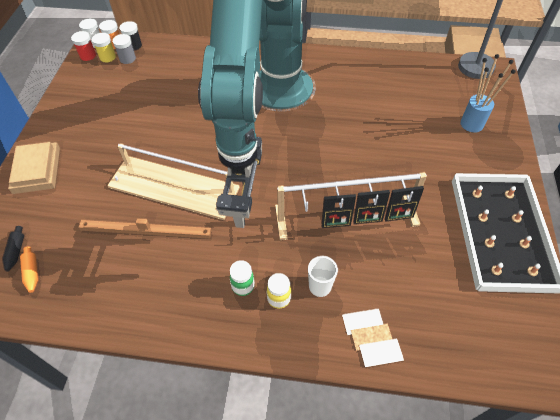

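View pics/d1.png

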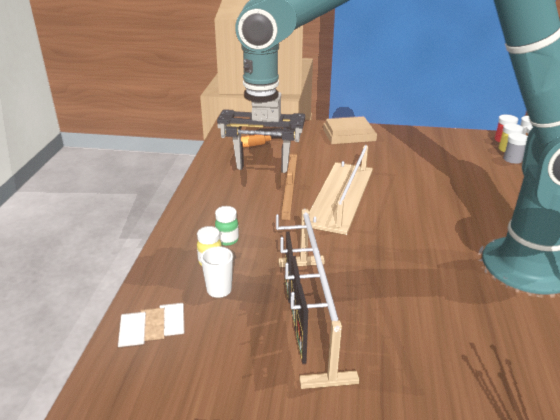

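The scene shows three panels on the three left-hand hooks, with hook 0 at y≈138 empty. The stand is at about (460,-253) and the keeper at about (614,-295). I'll take a wrist close-up of the rack and stand next.

```bash
cat >> h.py <<'E'
def rot(yaw,tilt=0.,flip=False):
    "tool along fingers down; jaws along frame x; tilt moves fingertips to frame +x"
    s,c=np.sin(tilt),np.cos(tilt)
    M=np.array([[s,0,-c],[c,0,s],[0,-1,0]]).T
    return (Rn.from_euler('z',yaw)*Rn.from_matrix(M))
def fpt(F,p):  # frame (x,y,yaw) -> world
    p=np.asarray(p,float); c,s=np.cos(F[2]),np.sin(F[2])
    return np.array([F[0]+c*p[0]-s*p[1],F[1]+s*p[0]+c*p[1],p[2]])
E
python3 - <<'E'
from h import *
for nm,pos,yaw,names in (('rack',[640,250,300],.227,['hook0','panel0']),('stand',[520,-290,300],-.26,['stand','keeper_place','keeper'])):
    robot.movep(pos,rot(yaw).as_rotvec()); robot.hold(.2)
    i=viewer.camera_info('wrist'); snap('wrist',f'w_{nm}.png')
    for n in names: print(n,pin(n,'wrist',i,5))
snap('scene')
for n in ('hook0','panel0'): print('sc',n,pin(n,'scene',None,5))
snap('side')
for n in ('hook0','panel0','stand','keeper_place','keeper'): print('sd',n,pin(n,'side',None,5))
print(robot.observe()['t'])
a=[cv2.imread(f'pics/w_{n}.png') for n in('rack','stand')]
cv2.imwrite('pics/w12.png',cv2.resize(np.hstack(a),(800,300)))
E
```

```text
hook0 [(0.81, array([590.4, 139.9, 147.4])), (0.75, array([578.6, 224.1, 146.3])), (0.73, array([553.1, 298.7, 146.8])), (0.6, array([535.1, 381.2, 143.9]))]
panel0 [(0.92, array([536.2, 300.7,  42. ])), (0.78, array([562.1, 214.5,  38.1])), (0.77, array([513.8, 382.8,  34.5]))]
stand [(0.95, array([ 465.8, -251.7,    4. ]))]
keeper_place [(0.77, array([ 496.7, -264.7,   16.7]))]
keeper [(0.81, array([ 618.5, -292.6,    2.2]))]
sc hook0 [(0.86, array([573.1, 217.7, 142.7])), (0.86, array([533.6, 377.3, 145.5])), (0.74, array([553.5, 301.6, 147.1])), (0.66, array([591. , 134.7, 142.6]))]
sc panel0 [(0.86, array([533.5, 295.6,  40.7])), (0.75, array([511.8, 375.9,  39.8])), (0.58, array([558.5, 212.7,  38. ])), (0.28, array([742.3,  -2.3,   2.6]))]
sd hook0 [(0.94, array([594.2, 139.6, 146.4])), (0.83, array([554.1, 300.2, 142.7])), (0.7, array([573.2, 218.5, 146.6]))]
sd panel0 [(0.84, array([513.5, 374.6,  37. ])), (0.75, array([554.8, 218.9,  40.1])), (0.54, array([537.2, 302.7,  35.9]))]
sd stand [(0.79, array([ 462.7, -255.5,   -3.6])), (0.46, array([ 7.457e+02,  2.200e+00, -5.000e-01]))]
sd keeper_place [(0.76, array([ 494.7, -260.8,   10.8]))]
sd keeper [(0.76, array([ 612.2, -292.5,   -0.7]))]
5.825
```

View pics/w12.png

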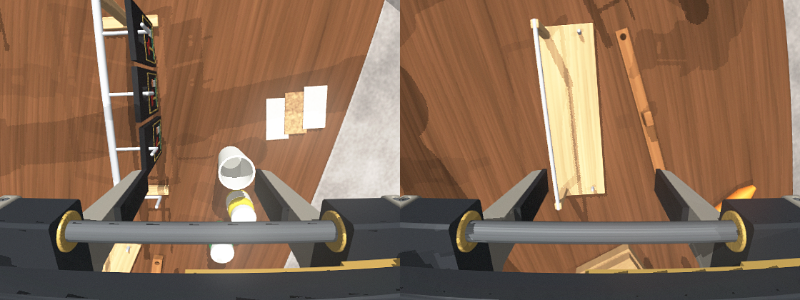

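```bash
cat > fit.py <<'E'
from h import *
from scipy.optimize import least_squares
hk=np.array([(591.1,138),(575,219.8),(553.2,300.1),(534,379.7)]); yh=[-126,-42,42,126]
RACK=least_squares(lambda F:np.concatenate([fpt(F,[70,y,0])[:2]-h for y,h in zip(yh,hk)]),[494,244,.227]).x
PAN={1:(556.5,215.8),2:(534.8,298.5),3:(512.8,377.9)}
def inv(F,p): return fpt((0,0,-F[2]),[p[0]-F[0],p[1]-F[1],0])[:2]
def pegray(px,z,info,im_scale=1):
    K=np.array(info['camera_matrix']);x,y=(px[0]-K[0,2])/K[0,0],(px[1]-K[1,2])/K[1,1]
    u,v=x,y
    for _ in range(10): s=1+info['k1']*(u*u+v*v);u,v=x/s,y/s
    R=np.array(info['R']);o=-R.T@np.array(info['t']);d=R.T@np.array([u,v,1.]);return o+d*(z-o[2])/d[2]
E
python3 - <<'E'
from fit import *
print('rack',RACK, {k:inv(RACK,p).round(1) for k,p in PAN.items()})
print([ (fpt(RACK,[70,y,0])[:2]-h).round(1) for y,h in zip(yh,hk)])
i=viewer.camera_info('wrist')
im=cv2.imread('pics/w_stand.png')
a,b=pegray((250.6,44.8),24,i),pegray((271.7,261.8),24,i)
print(a,b,np.hypot(*(a-b)[:2]),'yaw',np.arctan2(-(a-b)[0],(a-b)[1]),'mid',(a+b)/2)
c1=cv2.resize(im[15:75,215:295],None,fx=5,fy=5);c2=cv2.resize(im[232:292,232:312],None,fx=5,fy=5)
cv2.imwrite('pics/pegs.png',np.hstack([c1,c2]))
E
```

```text
rack [4.95254131e+02 2.43079559e+02 2.35314842e-01] {1: array([ 53.2, -40.8]), 2: array([51.4, 44.7]), 3: array([ 48.5, 127. ])}
[array([ 1.6, -1.1]), array([-1.9, -1.2]), array([0.3, 0.1]), array([-0.1,  2.2])]
[ 526.2563323  -101.84387874   24.        ] [ 468.98384361 -418.21878332   24.        ] 321.517057409041 yaw -0.17908780119294093 mid [ 497.62008796 -260.03133103   24.        ]
```

View pics/pegs.png

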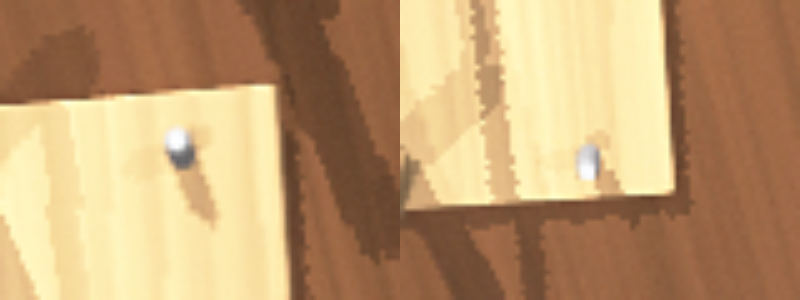

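The crops show the pegs at about (251,44.6) and (269.4,264) in the full picture. That is enough to locate the stand. Next I check the IK for every panel, then pick the first one.

```bash
cat > task.py <<'E'
from fit import *
i0=None
O=22; SLOT={1:-86,2:0,3:86}; HY={1:-42,2:42,3:126}
STAND=None
import json,os
if os.path.exists('stand.json'): STAND=json.load(open('stand.json'))
def pick_poses(k):
    xp,yp=inv(RACK,PAN[k]); yp=HY[k] if abs(yp-HY[k])<6 else yp
    P=lambda x,z,t:(fpt(RACK,[x,yp+O,z]),rot(RACK[2],t))
    return [P(xp,230,0),P(xp,136.5,0),P(xp,149,0),P(xp,149,.75),P(70,149,.75),P(70,200,.75),P(70,285,.75)]
def place_poses(k):
    t=.32; u=np.array([-np.sin(t),0,np.cos(t)])
    P=lambda dz:(fpt(STAND,np.array([6,SLOT[k]+O,13.3+dz])+99*u),rot(STAND[2],t))
    return [P(130),P(40),P(8),P(0)]
E
python3 - <<'E'
from task import *
i=viewer.camera_info('wrist')
a,b=pegray((251,44.6),19,i),pegray((269.4,264),19,i)
yaw=np.arctan2(-(a-b)[0],(a-b)[1]);m=(a+b)/2
print(np.hypot(*(a-b)[:2]),yaw,m)
S=[m[0]-32*np.cos(yaw),m[1]-32*np.sin(yaw),yaw];json.dump(S,open('stand.json','w'));print(S)
import task;task.STAND=S
for k in PAN:
    print(k,[None if (q:=kin.ik(p,r.as_rotvec())) is None else np.round(q,2)[[1,3,5,6]] for p,r in pick_poses(k)+place_poses(k)])
    print(pick_poses(k)[1][0].round())
E
```

```text
328.9791129961537 -0.19336111914381052 [ 495.1210245  -261.84679809   19.        ]
[np.float64(463.7173793095912), np.float64(-255.69772751815353), np.float64(-0.19336111914381052)]
1 [array([ 0.38,  1.71,  1.06, -0.27]), array([ 0.48,  1.79,  0.88, -0.3 ]), array([ 0.47,  1.78,  0.9 , -0.3 ]), array([ 0.78,  2.29,  0.94, -1.88]), array([ 0.81,  2.25,  0.95, -1.84]), array([ 0.6 ,  2.22,  0.77, -1.77]), array([ 0.05,  2.21,  0.28, -1.19]), array([0.09, 2.1 , 0.68, 0.66]), array([0.23, 2.18, 0.47, 0.81]), array([0.29, 2.2 , 0.4 , 0.88]), array([0.31, 2.21, 0.38, 0.9 ])]
[552. 236. 136.]
2 [array([ 0.41,  1.66,  1.08, -0.43]), array([ 0.52,  1.74,  0.91, -0.49]), array([ 0.5 ,  1.73,  0.93, -0.48]), array([ 0.38,  2.26,  0.53, -2.24]), array([ 0.87,  2.19,  1.11, -1.9 ]), array([ 0.68,  2.16,  0.96, -1.84]), array([ 0.26,  2.09,  0.6 , -1.55]), array([0.02, 2.17, 0.64, 0.38]), array([0.17, 2.26, 0.41, 0.52]), array([0.24, 2.28, 0.33, 0.59]), array([0.25, 2.29, 0.31, 0.61])]
[530. 317. 136.]
3 [array([ 0.47,  1.58,  1.11, -0.61]), array([ 0.58,  1.66,  0.95, -0.68]), array([ 0.56,  1.65,  0.97, -0.67]), array([ 0.42,  2.17,  0.62, -2.19]), array([ 0.45,  2.13,  0.61, -2.15]), array([ 0.4 ,  2.09,  0.67, -1.94]), array([ 0.35,  2.  ,  0.78, -1.66]), array([-0.02,  2.21,  0.63,  0.07]), array([0.14, 2.31, 0.38, 0.13]), array([0.2 , 2.33, 0.29, 0.17]), array([0.22, 2.33, 0.27, 0.19])]
[508. 398. 136.]
```

```bash
cat >> task.py <<'E'
def line(P,feed=120,n=1):
    "straight move, orientation interpolated in n parts"
    from scipy.spatial.transform import Slerp
    o=robot.observe();p0=np.array(o['tcp_pos']);r0=Rn.from_rotvec(o['tcp_rot']);p1,r1=P
    S=Slerp([0,1],Rn.concatenate([r0,r1]))
    for j in range(1,n+1):
        robot.servo_line(list(p0+(p1-p0)*j/n),feed,list(S(j/n).as_rotvec()))
def st(tag=''):
    o=robot.observe();print(tag,round(o['t'],2),'F',np.round(o['contact_force'],1),'tcp',np.round(o['tcp_pos'],1),'w',round(o['grip_width'],3),'j',np.round(o['joints'],2))
def pick(k):
    A=pick_poses(k)
    grip(.4); robot.movep(list(A[0][0]),list(A[0][1].as_rotvec())); st('above')
    line(A[1],100); st('at'); grip(0,25); st('grip')
    line(A[2],40); st('raised')
    line(A[3],40,8); st('tilted')
    line(A[4],30); st('at lip')
E
python3 - <<'E'
from task import *
robot.servo_line([520,-290,330])
pick(1)
a=snap('side','p1.png'); b=snap('scene')
cv2.imwrite('pics/p1z.png',np.hstack([cv2.resize(a[190:390,230:360],(390,600)),cv2.resize(b[150:260,270:350],(410,600))])[:,:,::-1])
E
```

```text
above 9.03 F [ 0.3 -0.3  0.4] tcp [552.6 234.3 230.2] w 0.402 j [-0.35  0.38 -0.14  1.71  0.06  1.06 -0.28]
at 10.12 F [-0.2 -1.2 -0.7] tcp [552.2 236.3 137.2] w 0.403 j [-0.35  0.48 -0.14  1.79  0.08  0.88 -0.29]
grip 10.66 F [0.6 0.  1. ] tcp [551.9 236.1 136.8] w 0.087 j [-0.35  0.48 -0.14  1.79  0.08  0.88 -0.29]
raised 11.12 F [ 0.5 -0.4 -0.2] tcp [551.7 236.1 149.2] w 0.085 j [-0.35  0.46 -0.14  1.78  0.08  0.9  -0.29]Traceback (most recent call last):
  File "<stdin>", line 3, in <module>
  File "task.py", line 29, in pick
    line(A[3],40,8); st('tilted')
    ~~~~^^^^^^^^^^^
  File "task.py", line 21, in line
    robot.servo_line(list(p0+(p1-p0)*j/n),feed,list(S(j/n).as_rotvec()))
    ~~~~~~~~~~~~~~~~^^^^^^^^^^^^^^^^^^^^^^^^^^^^^^^^^^^^^^^^^^^^^^^^^^^^
cell.IKError: the arm cannot follow that straight line within its joint ranges
```

```bash
cat > fk.py <<'E'
from task import *
def frames(q):
    R=Rn.identity();out=[R.as_matrix()]
    for ax,a in zip('zyzyzyz',q): R=R*Rn.from_euler(ax,a);out.append(R.as_matrix())
    return out
if os.path.exists('fk.npz'): _f=np.load('fk.npz');L,C=_f['L'],_f['C']
def fk(q):
    F=frames(q);return np.hstack(F)@L,F[-1]@C
E
python3 - <<'E'
from fk import *
rng=np.random.default_rng(0);D=[]
while len(D)<60:
    p=[rng.uniform(420,700),rng.uniform(-350,350),rng.uniform(130,350)];r=rot(rng.uniform(-.5,.5),rng.uniform(-.3,.8))*Rn.from_euler('y',rng.uniform(-.3,.3))
    q=kin.ik(p,list(r.as_rotvec()))
    if q is not None: D.append((np.array(q),np.array(p),r.as_matrix()))
Cs=[frames(q)[-1].T@R for q,_,R in D]
print(np.std(Cs,axis=0).round(3),np.mean(Cs,axis=0).round(3))
A=np.vstack([np.hstack(frames(q)) for q,_,_ in D]);b=np.concatenate([p for _,p,_ in D])
L,res,rk,_=np.linalg.lstsq(A,b,rcond=1e-8)
print(L.reshape(8,3).round(1),np.abs(A@L-b).max())
U,_,V=np.linalg.svd(np.mean(Cs,axis=0));np.savez('fk.npz',L=L,C=U@V)
E
```

```text
[[0.118 0.131 0.497]
 [0.392 0.497 0.186]
 [0.119 0.118 0.392]] [[ 0.047 -0.848 -0.029]
 [-0.001  0.029 -0.751]
 [ 0.903 -0.047 -0.001]]
[[ 987.8   62.4   47.5]
 [-650.5   19.3   47.5]
 [ 685.5   19.3  178.9]
 [-686.  -138.8  178.9]
 [ 102.2 -138.8   95.2]
 [-143.8   49.9   95.2]
 [ 107.8   49.9   59.1]
 [ -29.5   22.1   59.1]] 197.7763180913799
```

```bash
python3 - <<'E'
from fk import *
import itertools,fk
rng=np.random.default_rng(0);D=[]
while len(D)<60:
    p=[rng.uniform(420,700),rng.uniform(-350,350),rng.uniform(130,350)];r=rot(rng.uniform(-.5,.5),rng.uniform(-.3,.8))*Rn.from_euler('y',rng.uniform(-.3,.3))
    q=kin.ik(p,list(r.as_rotvec()))
    if q is not None: D.append((np.array(q),np.array(p),r.as_matrix()))
best=[]
for s in itertools.product([1,-1],repeat=4):
    S=np.array([s[0],1,s[1],1,s[2],1,s[3]]); best.append((np.std([frames(q*S)[-1].T@R for q,_,R in D],axis=0).max(),tuple(S)))
best.sort();print(best[:3]);S=np.array(best[0][1])
Cs=[frames(q*S)[-1].T@R for q,_,R in D]
A=np.vstack([np.hstack(frames(q*S)) for q,_,_ in D]);b=np.concatenate([p for _,p,_ in D])
L=np.linalg.lstsq(A,b,rcond=1e-8)[0]
print(np.mean(Cs,axis=0).round(3),L.reshape(8,3).round(1),np.abs(A@L-b).max())
U,_,V=np.linalg.svd(np.mean(Cs,axis=0));np.savez('fk.npz',L=L,C=U@V,S=S)
E
```

```text
[(np.float64(1.856335310625652e-11), (np.int64(-1), np.int64(1), np.int64(-1), np.int64(1), np.int64(-1), np.int64(1), np.int64(-1))), (np.float64(0.4299898766773629), (np.int64(1), np.int64(1), np.int64(-1), np.int64(1), np.int64(-1), np.int64(1), np.int64(1))), (np.float64(0.4401520990166888), (np.int64(-1), np.int64(1), np.int64(-1), np.int64(1), np.int64(1), np.int64(1), np.int64(-1)))]
[[ 0. -1.  0.]
 [ 0. -0. -1.]
 [ 1.  0.  0.]] [[ 0.000e+00  0.000e+00  1.530e+02]
 [ 0.000e+00 -1.440e+01  1.530e+02]
 [-0.000e+00 -1.440e+01  2.603e+02]
 [ 0.000e+00 -2.100e+00  2.603e+02]
 [ 0.000e+00 -2.100e+00  2.362e+02]
 [-0.000e+00 -2.000e-01  2.362e+02]
 [ 0.000e+00 -2.000e-01  1.649e+02]
 [ 0.000e+00 -0.000e+00  1.649e+02]] 4.1437488107476383e-08
```

```bash
cat > fk.py <<'E'
from task import *
_f=np.load('fk.npz');L,C,S=_f['L'],_f['C'],_f['S']
LO=np.array([-2.53,-.31,-1.57,.28,-1.29,.15,-2.92])+.04;HI=np.array([2.53,2.02,1.55,2.44,4.43,1.84,2.92])-.04
def fk(q):
    R=Rn.identity();F=[R.as_matrix()]
    for ax,a in zip('zyzyzyz',q*S): R=R*Rn.from_euler(ax,a);F.append(R.as_matrix())
    return np.hstack(F)@L,Rn.from_matrix(F[-1]@C)
def err(q,P):
    p,r=fk(q);return np.r_[(p-P[0])/10,(r.inv()*P[1]).as_rotvec()*20]
def ikp(P,q0,pref=None,w=.02):
    pref=q0 if pref is None else pref
    f=lambda q:np.r_[err(q,P),w*(q-pref)]
    q=least_squares(f,np.clip(q0,LO,HI),bounds=(LO,HI)).x
    return least_squares(lambda x:np.r_[err(x,P),1e-4*(x-q)],q,bounds=(LO,HI),xtol=1e-12,ftol=1e-12).x
def interp(P0,P1,n):
    from scipy.spatial.transform import Slerp
    Sl=Slerp([0,1],Rn.concatenate([P0[1],P1[1]]))
    return [(P0[0]+(P1[0]-P0[0])*s,Sl(s)) for s in np.linspace(0,1,n+1)[1:]]
def qpath(q0,q_end,P,n):
    "joint path from q0 to q_end following TCP line fk(q0)->P"
    a=(fk(q0)[0],fk(q0)[1]);out=[];q=q0
    for j,Pj in enumerate(interp(a,P,n)):
        pref=q0+(q_end-q0)*(j+1)/n; q=ikp(Pj,q,pref,.1); out.append(q)
    return out
def check(path,q0):
    qs=[q0]+list(path);dev=0
    for a,b,c in zip(qs[:-1],qs[1:],range(99)):
        dev=max(dev,np.linalg.norm(fk((a+b)/2)[0]-(fk(a)[0]+fk(b)[0])/2))
    return 'maxstep %.2f dev %.1f err %.3f'%(max(np.abs(np.diff(qs,axis=0)).max(1)),dev,0)
E
cat > plan.py <<'E'
from fk import *
E
python3 - <<'E'
from fk import *
q=np.array(robot.observe()['joints']);o=robot.observe()
print('fk err',fk(q)[0]-o['tcp_pos'])
mid=(LO+HI)/2
rng=np.random.default_rng(1)
for k in (1,2,3):
  poses=pick_poses(k)
  for seed in range(60):
    q0=rng.uniform(LO,HI); 
    qe=ikp(poses[3],q0,None,.01)
    m=np.minimum(qe-LO,HI-qe).min()
    if np.abs(err(qe,poses[3])).max()>.02 or m<.1: continue
    Q=[qe];ok=[]
    for P in (poses[2],poses[1],poses[0],poses[4],poses[5],poses[6]):
        Q.append(ikp(P,Q[-1] if P is not poses[4] else qe,None,.05));ok.append((np.abs(err(Q[-1],P)).max()<.02)*round(np.minimum(Q[-1]-LO,HI-Q[-1]).min(),2))
    if min(ok)>=0 and all(ok): print(k,qe.round(2),round(m,2),ok,'step',np.abs(Q[1]-Q[0]).max().round(2),'dist',np.abs(qe-q).max().round(2))
E
```

```text
fk err [ 1.27238309e-09 -8.11809286e-10 -9.33454203e-10]
1 [ 0.28  0.52 -1.    2.3   1.98  0.66 -2.06] 0.1 [np.float64(0.13), np.float64(0.14), np.float64(0.04), np.float64(0.14), np.float64(0.17), np.float64(0.23)] step 1.08 dist 1.56
1 [ 0.21  0.48 -0.92  2.3   1.99  0.61 -2.1 ] 0.1 [np.float64(0.16), np.float64(0.17), np.float64(0.07), np.float64(0.14), np.float64(0.17), np.float64(0.25)] step 1.13 dist 1.57
1 [ 0.29  0.53 -1.02  2.3   1.98  0.67 -2.05] 0.1 [np.float64(0.12), np.float64(0.14), np.float64(0.04), np.float64(0.14), np.float64(0.17), np.float64(0.2)] step 1.07 dist 1.55
2 [ 0.12  0.62 -1.09  2.23  1.87  0.87 -2.05] 0.17 [np.float64(0.11), np.float64(0.12), np.float64(0.03), np.float64(0.2), np.float64(0.24), np.float64(0.19)] step 0.93 dist 1.44
2 [-0.91  0.33  0.14  2.29  1.96  0.35 -2.43] 0.11 [np.float64(0.64), np.float64(0.65), np.float64(0.58), np.float64(0.14), np.float64(0.12), np.float64(0.21)] step 1.61 dist 1.75
2 [-0.63  0.34 -0.18  2.27  1.9   0.44 -2.32] 0.13 [np.float64(0.49), np.float64(0.5), np.float64(0.42), np.float64(0.16), np.float64(0.19), np.floa
[... 4702 characters left out ...]
0.64  2.16  1.71  0.72 -2.15] 0.24 [np.float64(0.35), np.float64(0.36), np.float64(0.28), np.float64(0.28), np.float64(0.31), np.float64(0.39)] step 1.05 dist 1.47
3 [-1.07  0.38  0.14  2.2   1.66  0.42 -2.26] 0.2 [np.float64(0.76), np.float64(0.76), np.float64(0.63), np.float64(0.2), np.float64(0.23), np.float64(0.32)] step 1.41 dist 1.58
3 [-0.69  0.41 -0.31  2.17  1.68  0.57 -2.2 ] 0.23 [np.float64(0.53), np.float64(0.54), np.float64(0.47), np.float64(0.27), np.float64(0.29), np.float64(0.37)] step 1.19 dist 1.52
3 [-0.2   0.58 -0.91  2.14  1.75  0.87 -2.11] 0.26 [np.float64(0.21), np.float64(0.22), np.float64(0.14), np.float64(0.29), np.float64(0.32), np.float64(0.4)] step 0.93 dist 1.42
```

```bash
cat > plan.py <<'E'
from fk import *
QE={1:[.15,.47,-.85,2.3,1.99,.58,-2.12],2:[-.13,.46,-.76,2.24,1.85,.66,-2.16],3:[-.41,.48,-.64,2.16,1.71,.72,-2.15]}
def run(path):
    for q in path: robot.goto_joints([float(x) for x in q])
def now(): return np.array(robot.observe()['joints'])
E
python3 - <<'E'
from plan import *
k=1;A=pick_poses(k);q0=now()
qe=ikp(A[3],np.array(QE[k]),None,.02)
segs=[]
p=qpath(q0,qe,A[3],24);print(check(p,q0),p[-1].round(2),np.abs(err(p[-1],A[3])).max());segs.append(p)
for P,n in((A[4],4),(A[5],5),(A[6],4)):
    q1=p[-1];qn=ikp(P,q1,None,.05);p=qpath(q1,qn,P,n);print(check(p,q1),p[-1].round(2));segs.append(p)
print([np.abs(np.diff([x[1] for x in [(0,a) for a in segs[0]]],axis=0)).max(1).round(2)])
for s,t in zip(segs[:2],('tilt','lip')): run(s);st(t)
a=snap('side','p1.png'); b=snap('scene')
cv2.imwrite('pics/p1z.png',np.hstack([cv2.resize(a[190:390,230:360],(390,600)),cv2.resize(b[150:260,270:350],(410,600))])[:,:,::-1])
E
```

```text
maxstep 0.10 dev 0.2 err 0.000 [ 0.16  0.45 -0.86  2.3   2.    0.58 -2.14] 1.070930011337623e-11
maxstep 0.01 dev 0.0 err 0.000 [ 0.15  0.47 -0.84  2.27  1.99  0.57 -2.1 ]
maxstep 0.05 dev 0.1 err 0.000 [ 0.19  0.33 -0.86  2.24  1.75  0.47 -1.9 ]
maxstep 0.14 dev 0.4 err 0.000 [ 0.43  0.19 -1.07  2.15  1.22  0.42 -1.37]
[array([0.08, 0.08, 0.08, 0.09, 0.09, 0.1 , 0.1 , 0.1 , 0.1 , 0.09, 0.08,
       0.07, 0.06, 0.06, 0.05, 0.05, 0.04, 0.04, 0.04, 0.03, 0.03, 0.03,
       0.03])]
tilt 18.41 F [-0.5  0.4 -1. ] tcp [551.5 236.  148.8] w 0.081 j [ 0.16  0.45 -0.86  2.3   2.    0.58 -2.14]
lip 19.41 F [ 0.2 -0.6 -0.6] tcp [568.3 239.9 149. ] w 0.085 j [ 0.15  0.47 -0.84  2.27  1.99  0.57 -2.1 ]
```

View pics/p1z.png

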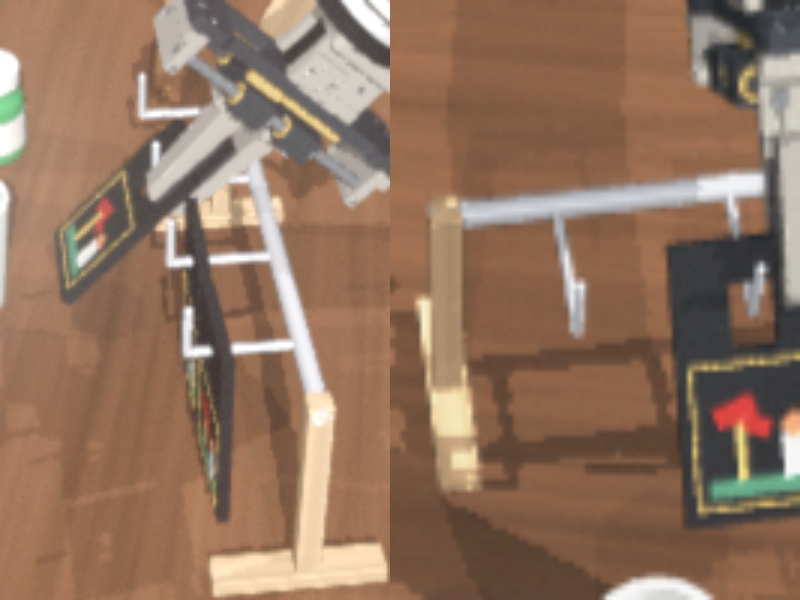

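The lip (right crop, about (755,290)) shows through the slot and the force is near zero. I'll lift now and place the panel on the stand.

```bash
cat >> plan.py <<'E'
def lift(k):
    A=pick_poses(k)
    for P,n in((A[5],4),(A[6],4)):
        q=now();run(qpath(q,ikp(P,q,None,.05),P,n));st('lift')
def place(k,q_seed=None):
    B=place_poses(k)
    q=now();PB=(B[0][0]+np.array([0,0,40]),B[0][1])
    qs=[q]; [qs.append(ikp(P,qs[-1],None,.05)) for P in interp(fk(q),PB,8)]
    print('err',np.abs(err(qs[-1],PB)).max().round(3));robot.goto_joints([float(x) for x in qs[-1]]);st('over')
    for P,n in((B[1],4),(B[2],2)):
        q=now();run(qpath(q,ikp(P,q,None,.05),P,n))
    st('near');robot.hold(.2)
    f0=np.mean([robot.observe()['contact_force'] for _ in range(5)],axis=0)
    z=8.
    while z>-6:
        z-=1.; P=(B[3][0]+np.array([0,0,z]),B[3][1]); run([ikp(P,now(),None,.05)]); robot.hold(.1)
        f=np.array(robot.observe()['contact_force'])-f0
        if np.abs(f).max()>3: break
    print('contact z',z,f.round(1)); grip(.4); st('released')
    u=-B[3][1].as_matrix()[:,0]
    for d,n in((60,3),(140,3)):
        P=(B[3][0]+u*60+np.array([0,0,d-60+z]),B[3][1]);q=now();run(qpath(q,ikp(P,q,None,.05),P,n))
    st('away')
E
python3 - <<'E'
from plan import *
lift(1);place(1)
a=snap('side'); b=snap('scene')
cv2.imwrite('pics/p1p.png',np.hstack([cv2.resize(a[130:240,290:390],(400,440)),cv2.resize(b[130:240,100:260],(400,275+165))])[:,:,::-1])
print(pin('panel0','scene',None,5),pin('panel0','side',None,5))
E
```

```text
lift 20.51 F [-0.   0.3 -1.3] tcp [568.2 239.9 199.9] w 0.086 j [ 0.19  0.33 -0.86  2.24  1.76  0.47 -1.9 ]
lift 21.53 F [ 0.3 -0.4 -0.7] tcp [568.1 239.2 284.2] w 0.088 j [ 0.43  0.19 -1.07  2.15  1.23  0.42 -1.38]
err 0.0
over 23.57 F [-0.6  0.8 -1.9] tcp [ 426.9 -312.9  276.8] w 0.084 j [ 0.96  0.07 -0.32  2.02 -0.17  0.77  0.56]
near 25.1 F [ 0.   0.  -0.5] tcp [ 426.7 -313.6  115.8] w 0.081 j [ 0.92  0.31 -0.3   2.18 -0.13  0.37  0.57]
contact z 0.0 [-2.   2.5  7. ]
released 28.69 F [0.7 0.4 0.1] tcp [ 426.8 -313.7  107.2] w 0.398 j [ 0.92  0.33 -0.3   2.19 -0.12  0.35  0.57]
away 30.19 F [-0.1 -1.2 -0.8] tcp [ 408.5 -310.3  244.1] w 0.398 j [ 0.98  0.08 -0.31  2.1  -0.19  0.69  0.61]
[(0.92, array([529.4, 297.8,  40.8])), (0.74, array([513.6, 379. ,  37.9])), (0.69, array([ 451.7, -342.7,   13.6]))] [(0.71, array([513.6, 374.5,  37.7])), (0.63, array([ 445. , -341.6,   17.9])), (0.58, array([535.4, 299.5,  38.7]))]
```

View pics/p1p.png

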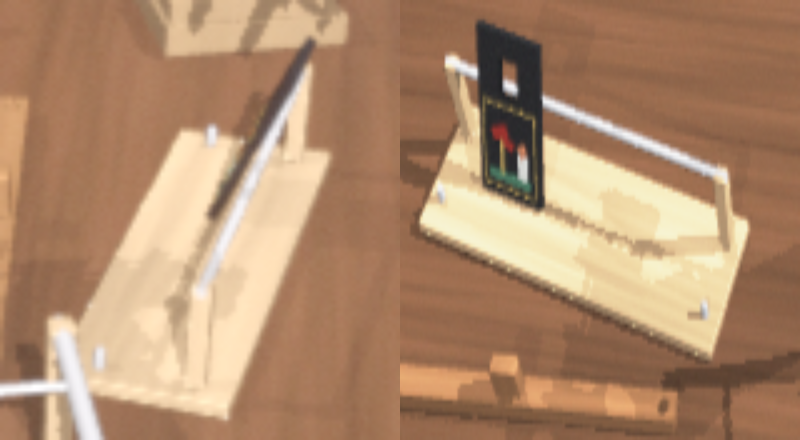

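Panel 1 leans on the rail with its painted face out. Next are panels 2 and 3.

```bash
cat >> plan.py <<'E'
def pick2(k):
    A=pick_poses(k); A[0]=(A[0][0]+np.array([0,0,30]),A[0][1])
    qe=ikp(A[3],np.array(QE[k]),None,.02)
    back=[ikp(A[2],qe,None,.05)]
    for s in (.66,.33,0): pass
    q2=ikp(A[2],qe,None,.03);q1=ikp(A[1],q2,None,.05);q0=ikp(A[0],q1,None,.05)
    for q,P in((q0,A[0]),(q1,A[1]),(q2,A[2]),(qe,A[3])): assert np.abs(err(q,P)).max()<.02
    down,up=qpath(q0,q1,A[1],5),qpath(q1,q2,A[2],2);tl=qpath(up[-1],qe,A[3],14);tolip=qpath(tl[-1],ikp(A[4],tl[-1],None,.05),A[4],3)
    for a,b in((q0,down),(down[-1],up),(up[-1],tl),(tl[-1],tolip)): print(check(b,a))
    a=now();print('minz',min(fk(a+(q0-a)*s)[0][2] for s in np.linspace(0,1,20)).round())
    run([q0]); st('above'); run(down); grip(0,25); st('grip'); run(up); run(tl); st('tilt'); run(tolip); st('lip')
E
python3 - <<'E'
from plan import *
pick2(2)
a=snap('side'); b=snap('scene')
cv2.imwrite('pics/p2z.png',np.hstack([cv2.resize(a[190:390,230:360],(390,600)),cv2.resize(b[150:260,300:380],(410,600))])[:,:,::-1])
E
```

```text
maxstep 0.04 dev 0.2 err 0.000
maxstep 0.01 dev 0.0 err 0.000
maxstep 0.15 dev 0.5 err 0.000
maxstep 0.01 dev 0.0 err 0.000
minz 199.0
above 32.67 F [ 0.1 -0.5 -0.3] tcp [530.8 316.3 259.7] w 0.397 j [ 0.24  0.82 -1.38  1.58  0.81  1.43 -0.98]
grip 34.47 F [0.8 0.6 2.3] tcp [530.6 317.4 137.1] w 0.085 j [ 0.2   0.93 -1.27  1.7   0.94  1.25 -1.05]
tilt 38.5 F [ 1.2  0.2 -0.1] tcp [530.3 317.4 148.7] w 0.088 j [-0.13  0.46 -0.76  2.24  1.85  0.66 -2.15]
lip 39.25 F [-0.   0.1 -0.7] tcp [548.8 321.7 149.1] w 0.087 j [-0.13  0.48 -0.74  2.21  1.85  0.65 -2.12]
```

View pics/p2z.png

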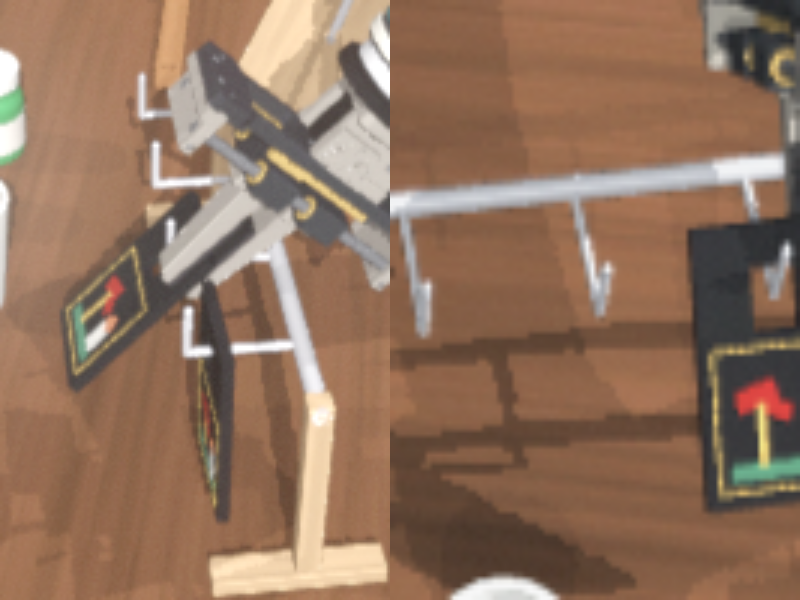

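The lip is in the slot again. I'll place panel 2, then do panel 3 with force checks only.

```bash
python3 - <<'E'
from plan import *
lift(2);place(2)
pick2(3)
f=np.array(robot.observe()['contact_force'])
b=snap('scene');cv2.imwrite('pics/p3lip.png',b[:,:,::-1])
if np.abs(f).max()<4:
    lift(3);place(3)
a=snap('side'); b=snap('scene')
cv2.imwrite('pics/p3p.png',np.hstack([cv2.resize(a[110:250,260:400],(400,400)),cv2.resize(b[120:260,90:265],(400,400))])[:,:,::-1])
for c in('scene','side'): print(pin('panel0',c,None,5))
for c in('scene','side'): print(pin('keeper',c,None,2))
E
```

```text
lift 40.35 F [-0.5 -1.1 -1.3] tcp [548.6 321.6 199.9] w 0.084 j [-0.08  0.37 -0.78  2.18  1.64  0.59 -1.93]
lift 41.35 F [-0.7  0.  -1.2] tcp [548.6 321.4 284.4] w 0.084 j [ 0.05  0.22 -0.89  2.1   1.25  0.55 -1.54]
err 0.0
over 43.35 F [ 0.1  0.  -0.7] tcp [ 443.4 -228.6  276.8] w 0.088 j [ 0.54 -0.01 -0.07  2.11 -0.13  0.74  0.35]
near 44.88 F [ 0.   0.3 -0.7] tcp [ 443.2 -229.2  115.8] w 0.083 j [ 0.57  0.24 -0.11  2.27 -0.18  0.32  0.43]
contact z 1.0 [-1.   0.3  3.2]
released 48.12 F [ 0.2 -0.4  0.3] tcp [ 443.3 -229.3  108.3] w 0.399 j [ 0.57  0.26 -0.11  2.28 -0.19  0.3   0.44]
away 49.62 F [-0.1  1.4 -1.1] tcp [ 425.1 -225.8  245. ] w 0.399 j [ 0.58 -0.01 -0.1   2.18 -0.15  0.66  0.39]
maxstep 0.04 dev 0.2 err 0.000
maxstep 0.01 dev 0.0 err 0.000
maxstep 0.12 dev 0.4 err 0.000
maxstep 0.01 dev 0.0 err 0.000
minz 203.0
above 51.88 F [-0.3 -0.4  0.2] tcp [508.4 397.4 259.7] w 0.402 j [ 0.04  0.79 -1.27  1.51  0.76  1.4  -1.04]
grip 53.67 F [0.4 0.1 2.9] tcp [508.3 398.5 137.1] w 0.084 j [ 0.01  0.9  -1.17  1.63  0.87  1.22 -1.11]
tilt 57.67 F [-0.1 -0.2 -1.4] tcp [507.7 398.4 1
[... 505 characters left out ...]
r 63.98 F [0.5 0.1 0.1] tcp [ 459.7 -144.9  115.8] w 0.086 j [ 0.3   0.21 -0.06  2.32 -0.02  0.29  0.07]
contact z 0.0 [-3.2  1.7  8.2]
released 67.57 F [0.9 0.3 0.6] tcp [ 459.8 -144.9  107.2] w 0.4 j [ 0.3   0.23 -0.06  2.33 -0.01  0.27  0.07]
away 69.07 F [-0.5 -0.2 -1.2] tcp [ 441.7 -141.4  244.1] w 0.402 j [ 0.31 -0.05 -0.06  2.23 -0.04  0.65  0.08]
[(0.95, array([ 485.6, -174.9,   15.8])), (0.93, array([ 465.1, -258.8,   16. ])), (0.73, array([ 452.3, -345. ,   11.9]))]
[(0.76, array([ 487.7, -176.2,   14. ])), (0.58, array([ 448.4, -338.4,   15.7])), (0.56, array([ 467.5, -254.7,   14.3]))]
[(0.94, array([ 5.948e+02, -3.135e+02, -4.000e-01]))]
[(0.86, array([ 591.7, -309.7,   -0.9]))]
```

View pics/p3p.png

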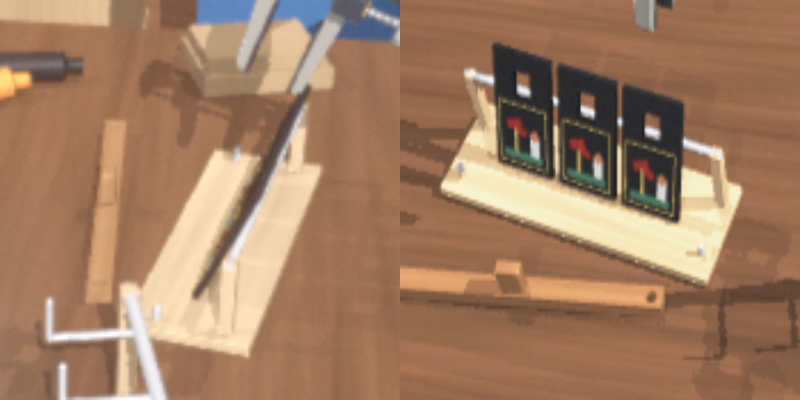

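All three panels lean correctly. The keeper was knocked to about (593,-311). I'll take a wrist view of it and the pegs in the keeper-grip orientation.

```bash
cat >> plan.py <<'E'
def go(P,feedn=None,w=.05):
    q=now()
    qs=[q];[qs.append(ikp(p,qs[-1],None,w)) for p in interp(fk(q),P,10)]
    assert np.abs(err(qs[-1],P)).max()<.02,'ik'
    run(qs[1:] if feedn else [qs[-1]])
E
python3 - <<'E'
from plan import *
grip(.9)
P=(np.array([490,-290,290.]),rot(-.19-np.pi/2)); q=now()
m=np.array([0.3,.2,-.1,1.7,0,1.2,1.]) 
go(P); st('view'); robot.hold(.3)
i=viewer.camera_info('wrist');im=snap('wrist','w3.png')
json.dump({k:np.array(v).tolist() for k,v in i.items()},open('w3.json','w'))
d=viewer.silhouettes('keeper','wrist')
print(pin('keeper','wrist',i),pin('keeper_place','wrist',i),[(x['confidence'],x['mask'].sum()) for x in d[:2]])
if d:
    m=d[0]['mask'].astype(np.uint8);np.save('km.npy',m)
    ys,xs=np.nonzero(m);W=np.array([pegray((x,y),16,i)[:2] for x,y in zip(xs[::7],ys[::7])])
    r=cv2.minAreaRect(W.astype(np.float32));print(r)
    c=W.mean(0);u,s,v=np.linalg.svd(W-c,full_matrices=False);print(c,v[0],np.arctan2(-v[0][0],v[0][1]))
cv2.imwrite('pics/w3b.png',cv2.resize(im[:300],(800,428))[:,:,::-1])
E
```

```text
view 71.38 F [ 0.2 -0.  -0.6] tcp [ 489.8 -289.4  289.7] w 0.903 j [ 0.36  0.26  0.14  1.73 -0.04  1.16 -1.25]
[(0.86, array([ 595.1, -313.9,    0.6]))] [(0.68, array([ 499.8, -262.6,   13. ]))] [(0.78, np.int64(4493))]
((594.0319213867188, -312.609619140625), (25.302953720092773, 358.0949401855469), 3.260578155517578)
[ 594.15235151 -315.60996163] [-0.05626202  0.99841604] 0.05629174644411245
```

View pics/w3b.png

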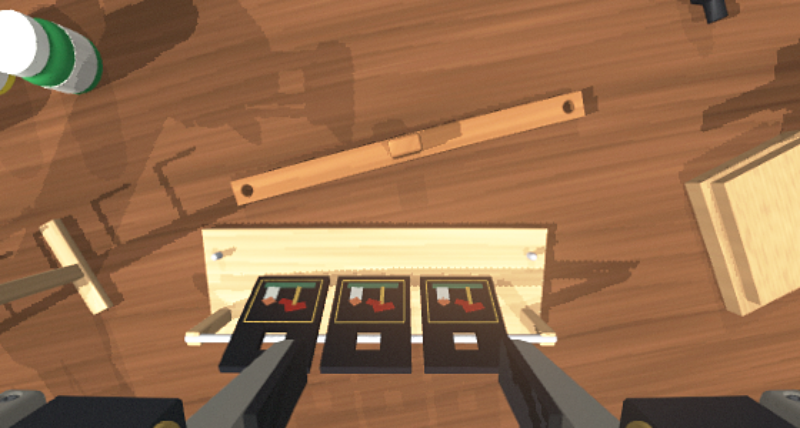

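The keeper lies at (594,-312.6) with yaw 0.057, and its fitted size of 25×358 agrees with the true one. The pegs show at about (217,256) and (533,256) in the view, so I'll refine those.

```bash
python3 - <<'E'
import cv2,numpy as np
im=cv2.imread('pics/w3.png')
cv2.imwrite('pics/pg3.png',np.hstack([cv2.resize(im[160:200,x:x+40],(400,400),interpolation=cv2.INTER_NEAREST) for x in(132,353)]))
E
```

```text
(no output)
```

View pics/pg3.png

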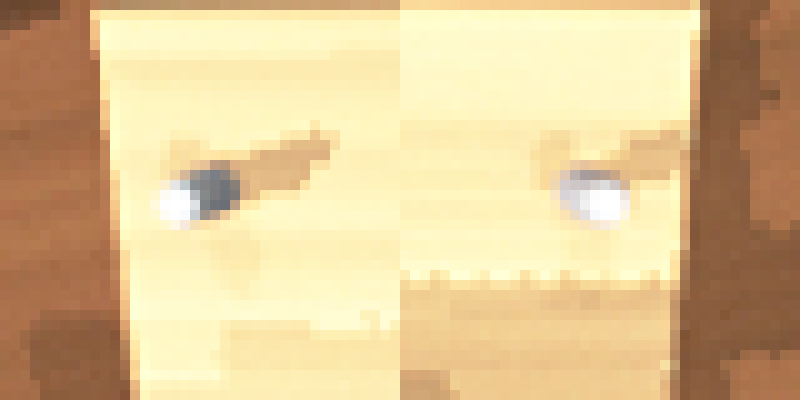

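```bash
python3 - <<'E'
from plan import *
i=json.load(open('w3.json'))
for A,B,z in(((151.5,179),(371.8,179.1),19),((149.2,180),(373,180),25)):
    a,b=pegray(A,z,i),pegray(B,z,i);yaw=np.arctan2(-(a-b)[0],(a-b)[1]);m=(a+b)/2
    print(np.hypot(*(a-b)[:2]),yaw,m)
# board front corners
a,b=pegray((142.3,161),12,i),pegray((383.3,161),12,i);print(np.hypot(*(a-b)[:2]),np.arctan2(-(a-b)[0],(a-b)[1]),(a+b)/2-28*np.array([np.cos(-.2),np.sin(-.2),0]))
KP=[594.0,-312.6,.0567]
for p,r in((fpt(KP,[0,0,150]),KP[2]),(fpt(KP,[0,0,24]),KP[2]),(np.array([496,-262,90]),-.195),(np.array([496,-262,35]),-.195)):
    q=ikp((p,rot(r-np.pi/2)),now(),None,.05);print(q.round(2),np.abs(err(q,(p,rot(r-np.pi/2)))).max())
E
```

```text
329.4234581338844 -0.19152788219560918 [ 495.26552922 -260.79456613   19.        ]
330.47139286045234 -0.1910704236530617 [ 494.94290319 -260.24937893   25.        ]
361.24268595776476 -0.1914103692810833 [ 493.28313468 -261.76386382   12.        ]
[ 0.39  0.57  0.07  1.6  -0.04  0.97 -1.05] 6.341010182209228e-11
[ 0.41  0.72  0.04  1.66 -0.04  0.76 -1.05] 1.5347723092418165e-13
[ 0.34  0.48  0.11  1.92 -0.07  0.74 -1.27] 8.250822247646284e-12
[ 0.35  0.57  0.1   1.94 -0.09  0.63 -1.26] 2.3021584638627246e-12
```

```bash
cat > seat.py <<'E'
from plan import *
K=[594.0,-312.6,.0567]; T=[495.1,-261.0,-.192]
def pose(F,z,dx=0,dy=0): return (fpt(F,[dx,dy,z]),rot(F[2]-np.pi/2))
def lower(z0,z1,dx=0,dy=0,lim=8):
    "bar underside from z0 to z1 over T, 1 mm steps; returns z reached and force"
    go(pose(T,z0+19,dx,dy),1); robot.hold(.2)
    f0=np.mean([robot.observe()['contact_force'] for _ in range(5)],axis=0); z=z0
    while z>z1:
        z-=1;run([ikp(pose(T,z+19,dx,dy),now())]);robot.hold(.1)
        f=np.array(robot.observe()['contact_force'])-f0
        if f[2]>lim: break
    print('lower',dx,dy,'z',z,'f',f.round(1),'tq',np.round(robot.observe()['wrist_torque'],2));return z
E
python3 - <<'E'
from seat import *
go(pose(K,130)); go(pose(K,19),1); st('at')
grip(0,30); st('grip')
go(pose(K,90),1); go(pose(T,90),1); go(pose(T,52),1); robot.hold(.2); st('over')
a=snap('side'); b=snap('scene'); w=snap('wrist','wk.png')
cv2.imwrite('pics/k1.png',np.hstack([cv2.resize(a[110:250,260:400],(400,400)),cv2.resize(b[120:260,90:265],(400,400))])[:,:,::-1])
lower(30,12)
E
```

```text
at 75.17 F [-0.1 -0.6  0.4] tcp [ 593.4 -312.3   18.3] w 0.899 j [ 0.39  0.73  0.06  1.66 -0.06  0.75 -1.03]
grip 76.02 F [-0.  -0.1  1.3] tcp [ 594.  -312.5   19. ] w 0.324 j [ 0.39  0.73  0.06  1.66 -0.06  0.75 -1.03]
over 83.72 F [ 0.6 -0.1 -2. ] tcp [ 495.2 -261.1   52.1] w 0.324 j [ 0.33  0.54  0.12  1.94 -0.1   0.67 -1.25]
lower 0 0 z 12 f [-0.6 -0.3  0. ] tq [0.11 0.09 0.05]
```

View pics/k1.png

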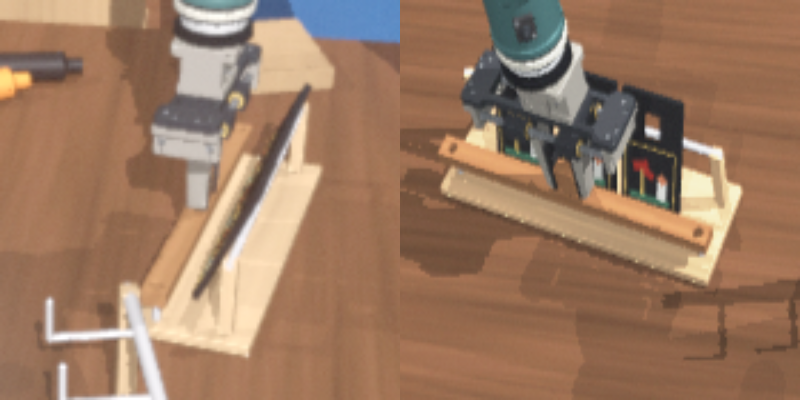

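The bar came down to its seat height with no resistance. I'll ease it on to contact, release, retreat and look.

```bash
python3 - <<'E'
from seat import *
f0=np.array(robot.observe()['contact_force']);z=12
while z>10:
    z-=.5;run([ikp(pose(T,z+19),now())]);robot.hold(.1)
    if robot.observe()['contact_force'][2]-f0[2]>4: break
print(z,robot.observe()['contact_force'])
grip(.75); robot.hold(.3); st('open')
q=now();P=pose(T,130);run(qpath(q,ikp(P,q,None,.05),P,5))
go((np.array([470,-270,290.]),rot(-.19-np.pi/2)),1);robot.hold(.3); st('up')
i=viewer.camera_info('wrist');w=snap('wrist');
d=viewer.silhouettes('keeper','wrist');print(pin('keeper','wrist',i),pin('panel0','wrist',i,4))
ys,xs=np.nonzero(d[0]['mask']);W=np.array([pegray((x,y),28,i)[:2] for x,y in zip(xs,ys)]);print(cv2.minAreaRect(W.astype(np.float32)))
b=snap('scene')
for n in('panel0','keeper','jar_a','rinse_cup'):print(n,pin(n,'scene',None,4))
cv2.imwrite('pics/end.png',np.vstack([cv2.resize(w[100:300,80:440],(720,300)),cv2.resize(b[130:255,90:390],(720,300))])[:,:,::-1])
E
```

```text
11.5 [-2.03052711  0.2190645   5.41611275]
open 94.23 F [-0.3  0.7 -0.3] tcp [ 495.1 -261.    30.5] w 0.75 j [ 0.34  0.57  0.11  1.95 -0.1   0.62 -1.25]
up 98.28 F [0.1 0.4 0.2] tcp [ 469.9 -269.8  289.4] w 0.754 j [ 0.33  0.21  0.16  1.79 -0.04  1.14 -1.27]
[(0.71, array([ 500.1, -262.2,    9.6])), (0.59, array([ 498.1, -264. ,   13.9]))] [(0.9, array([ 484.8, -167.9,   12.6])), (0.87, array([ 455. , -340. ,   13.8])), (0.58, array([ 468.4, -251.9,   17.1]))]
((495.7738952636719, -261.56939697265625), (361.31683349609375, 28.564477920532227), 78.93099975585938)
panel0 [(0.91, array([ 465.6, -257.3,   15.6])), (0.73, array([ 453.5, -345.7,   13.6])), (0.64, array([ 482.1, -172.9,   17.6]))]
keeper [(0.62, array([ 495.5, -265.8,   16. ]))]
jar_a [(0.77, array([742.1,  -4.8,   2.6])), (0.74, array([7.214e+02, 1.897e+02, 6.000e-01])), (0.71, array([766.8,  92.3,   3.8]))]
rinse_cup [(0.91, array([722.1, 186.9,  -2.5]))]
```

View pics/end.png

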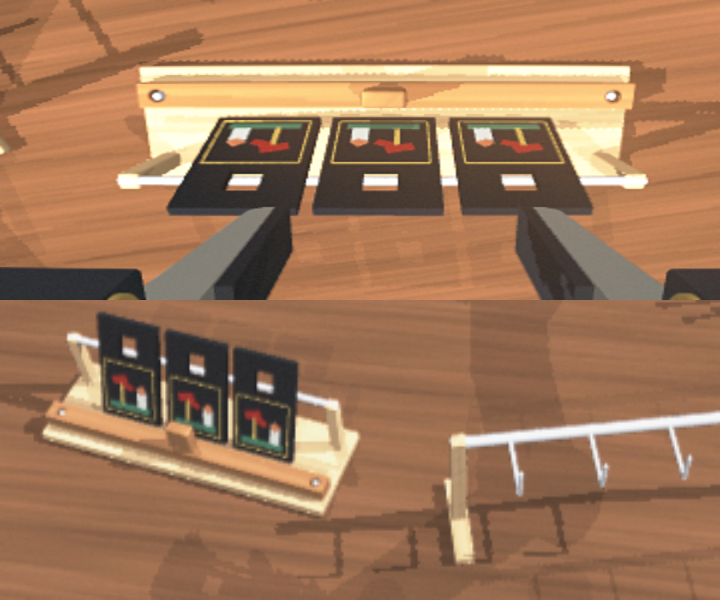

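Both pegs show through the keeper's holes, at (157,96) and (612,96). The three panels lean in place and the arm is clear, so I'm handing in.

```bash
python3 -c "
from h import *
robot.job_done(); print(robot.observe()['t'])"
```

```text
the job is handed in; nothing more can be done
the job is handed in; nothing more can be done
```

I handed the job in at about 98 s of robot time. No verdict was reported, so this rests on my own checks.

**What I did:** Three panels were present, on hooks 1 to 3; hook 0 was empty. I lifted each one, tilted it 0.75 rad over its hook's lip and stood it on the stand, with its foot touching the board before I let go. The keeper was knocked aside partway through, so I measured it again before picking it up. It went down over the pegs with no resistance, met the board at about 11.5 mm and was released.

**What the last checks showed:**
- **Panels:** all three lean on the rail, painted face out, about 86 mm apart.
- **Keeper:** both pegs show through its holes. From its outline in the wrist picture it lies within 1 mm of the target and 0.001 rad of the stand's direction.
- **Jars and cup:** they measure within a few mm of where they started.
- **Arm:** clear of everything, at a height of about 290 mm.

**What failed or disagreed:**
- **Straight-line tilt:** the first one stopped partway at a joint limit, with panel 1 still on its hook. I carried on with joint paths planned from a fitted arm model.
- **Keeper position:** the network's readings were 2 to 5 mm away from my outline measurement, about its stated error.

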